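# Close and latch the specimen carton

## Robot

A 7-joint arm with a two-finger parallel gripper is mounted at the origin on the work surface. World frame = base frame: x ahead of the robot, y to its left, z up, the work surface at z = 0. Lengths are in m, angles in rad, forces in N, time in s.
With the tool pointing down it reaches from about 0.4 to 0.85 m from the base axis. Payload 4.5 kg.
Tool frame: the origin (TCP) lies midway between the tips of the shut fingers; the grasp point (between the pads) lies 19 mm behind it; z points along the fingers, y is the line along which they close (so a half turn about z gives the same grasp; the last joint's range is limited). The gripper opens to 88 mm and grips with 3 to 60 N. Pads are 18 mm wide; open, the fingers measure 123 mm over their backs; the gripper's body (75 mm by 187 mm) begins 45 mm behind the grasp point.
Start: joints at [1.337, 0.689, -0.195, 1.565, 0.157, 0.902, -0.215], TCP at [0.165, -0.603, 0.239] pointing down, gripper open.
Joint ranges: [-3.01, 3.01], [-0.46, 2.08], [-1.47, 1.51], [0.13, 2.56], [-1, 4.14], [0.04, 2.09], [-2.66, 2.66]. Speed limits (rad/s): [2.57, 2.57, 3.14, 3.14, 3.14, 3.14, 3.14].

## Interface

Orientations are given as a unit quaternion [x, y, z, w].
In Python, from plant import sensors, eyes, finish_job gives the robot as it stands.
- The arm moves only by the tool send_rows, never from a script. Its argument "rows" is text: rows parted by semicolons, each of 4 numbers parted by spaces: the shift along the tool's x, y, z normalised to -1 to 1, where 1 is 30 cm, then the turn about the tool's z normalised to -1 to 1, where 1 is 2 pi rad. A call has 1 to 10 rows; each row is the pose to reach, as a shift and turn from the pose commanded when the call began, along the tool's axes at that moment, turning the shorter way round; what a row does not reach only later rows make up. A row lasts 1/12 s, in which the tool goes at most 41.7 mm and 7.16 degrees, less where a joint would pass 70% of its speed; a pose out of reach is approached as far as the arm can. A call with a number of a shift or a turn outside -1 to 1 is refused whole. A call with a gripper value outside its range is refused whole. "jaw" is the closure, from -1 (fully open) to 1 (shut), set as the call begins (left out, the last holds). The fingers move at their own pace and stop on an object; "force" is the grip in N (left out, the last holds). Time passes only in rows, so rows that repeat a pose let the fingers close. It gives the time, the measured TCP pose, the force, the opening and the grip force at its end, in the units of the state.
- sensors.get_state(): the state, without advancing time (a new reading comes with each control period).
- eyes.snapshot(name): name is "side" or "top"; returns (picture, depth): 480x640x3 uint8, red, green, blue; 480x640 float32, m along the optical axis (not along the pixel's ray), 0 where there is no reading.
- eyes.calibration(name): a dict with "fov_y" (degrees; the focal length in pixels is half the picture's height over the tangent of half this angle, whatever the lens; pixels are square), "cx", "cy" (the principal point, pixels), "dist_coeffs" ([k1, k2, p1, p2, k3] as OpenCV has them; the pictures are not rectified), "world_from_camera" (4x4, takes a point from camera to world coordinates). Camera axes: x right, y down, z forward; pixel columns grow to the right and rows downward; lengths in m; the calibration is good to about 2 mm. A picture is of the moment at which its call begins. calibration takes no time and is no camera call.
- finish_job(): hands the job in; it is judged then, once.
The state is a dict: "clock": time; "q": joint angles; "qd": joint speeds; "joint_torque": joint torques, N m; "tool_pos": TCP position; "eef_rot": TCP orientation; "contact_force": force on the tool from outside, world axes, zero at the start; "moment": the same for the moment, N m; "opening": opening from 0.0 (shut) to 1.0 (fully open); "finger_force": force on a finger pad.
Only numpy, scipy, OpenCV 4.12 (cv2) and the standard library are available. Lean on these libraries where they do the work, as an engineer would, in place of code of your own. Each camera call takes 0.05 s, during which the arm holds its last target. There are 200 camera calls.

## Task

Close the specimen carton for dispatch: fold the two small end flaps in first (they spring back up a little), then fold the big top flap down over them until it lies shut, and only then turn the orange latch clockwise until it clicks and its tongue lies across the top flap. The board creases easily, so press it gently (never more than 50 N), and leave the other things on the bench where they are.

Things in the scene. Friction and masses are not known exactly. Their poses are not given: they have to be found in the camera images.
- carton: open cardboard specimen carton, fixed to the bench; 164 mm long (its x), 134 mm wide (its y), 100 mm high; origin at the centre of its underside, z up. A grey latch block (84 x 74 x 100 mm) is joined to its -y side. The three flaps hang on its rim
- near_flap (a joint): hinge of the inner end flap on the carton's -x rim, rad: 0 = folded flat inwards, 1.57 = upright, more = leaning outwards. The flap is 60 mm from hinge to edge, 122 mm wide (along carton y), 4 mm thick; hinge line at x -79 mm, z 100 mm in the carton frame. Springy: pressed flat and let go, it rises to about 0.4 rad
- near_flap_edge (a point): middle of the free edge of the near inner flap, on its outer face (the face that is on top when folded)
- far_flap (a joint): hinge of the inner end flap on the carton's +x rim, rad; same size and feel as near_flap, hinge line at x +79 mm, z 100 mm in the carton frame; 0 = folded flat inwards, 1.57 = upright, more = leaning outwards
- far_flap_edge (a point): middle of the free edge of the far inner flap, on its outer face
- top_flap (a joint): hinge of the big top flap on the carton's +y rim, rad: 0 = flat and shut over both inner flaps, 1.57 = upright, more = leaning outwards. 162 mm wide (carton x), 133 mm from hinge to edge, 4 mm thick, orange stripe near its free edge; hinge line at y +67 mm, z 105 mm in the carton frame. Stiff hinge, stays where left (3 N at 90 mm moves it)
- top_flap_edge (a point): middle of the free edge of the top flap, on its outer face
- latch (a joint): turn of the orange twist latch on the latch block, rad, clockwise seen from above; 0 = tongue away from the carton, stiff click (detent) felt from about 1.6 to 2.15, 2.30 = tongue square across the top flap, stop at 2.45. Takes about 0.15 N m at the click
- latch_grip (a point): centre of the latch's grip bar, on the latch's vertical axis (carton x 0, y -105 mm, z 134 mm). The bar is 80 mm long, 16 mm wide, 30 mm high (top 15 mm above this point, the tongue's top 15 mm below). Its x axis runs along the bar towards the tongue's tip, 72 mm from the axis, at heights 113 to 119 mm
- pipette: bystander: white and yellow pipette lying down, 200 mm long; origin under its middle
- tube_rack: bystander: pale tube rack with coloured caps, 200 x 75 x 61 mm; origin at the centre of its underside
- tape_dispenser: bystander: black tape dispenser, 130 x 60 x 75 mm; origin at the centre of its underside
- gel_tray: bystander: cream open tray with a red comb, 150 x 110 x 35 mm; origin at the centre of its underside
- reagent_bottle: bystander: amber bottle with orange cap, 70 mm in diameter, 130 mm high; origin at the centre of its underside

How it is judged:
By the outcome, as a careful person would: the job done as asked, in the order asked, and still so for the second after the job is handed in, with the robot touching nothing.
It also fails if it takes over 64 s, if anything falls off the work surface, if the arm or the gripper's body presses on something with over 40 N, if the wrist force passes 120 N, or if a joint passes its speed limit or range.

## Working session

There is one attempt and no reset: what is moved stays moved. The work goes in short steps, Python scripts to look and compute and a tool call to move; the robot and the scene stay as the last step left them, time stands still between calls to the robot, and variables do not carry over. Pictures are saved under pics/ and viewed, at most 10 in all, crops included, and the job is handed in when it is done.

Besides the shell and the picture viewer there is one more tool, called after "Request:" as a command line: name --argument value ..., lists and objects as JSON in quotes. send_rows: Moves the arm, as the interface text tells. Scaled input: -1 to 1 covers 30 cm each way for a shift and 2 pi rad each way for a turn. Its arguments: {"type":"object","properties":{"rows":{"type":"string"},"jaw":{"type":"number"},"force":{"type":"number"}},"required":["rows"]}

```bash
ls; mkdir -p pics
python3 - <<'E'
from plant import sensors, eyes
import cv2, numpy as np
print(sensors.get_state())
for n in ("side","top"):
    p,d=eyes.snapshot(n); cv2.imwrite(f"pics/{n}0.png",p[...,::-1]); np.savez(f"pics/{n}0.npz",p=p,d=d)
    print(n,eyes.calibration(n), (d>0).mean())
E
```

```text
pics
{'clock': 0.0, 'q': array([ 1.33677076,  0.68998776, -0.19451813,  1.56630423,  0.15733154,
        0.90249489, -0.21508689]), 'qd': array([-0.00059789,  0.00024183,  0.00020582, -0.00056281,  0.00056337,
        0.00143003,  0.00240109]), 'joint_torque': array([-1.26994155e-04, -5.27563334e+01, -1.26708996e+00, -1.53432852e+01,
       -5.26562543e-02,  6.30299299e-03,  1.75191217e-04]), 'tool_pos': array([ 0.16518315, -0.60214327,  0.23791839]), 'eef_rot': array([ 9.91038969e-01,  1.33570029e-01, -1.93973976e-04, -8.78407469e-04]), 'contact_force': array([0.01550893, 0.26677295, 0.34167349]), 'moment': array([ 0.02975021,  0.01206205, -0.02577725]), 'finger_force': 0.0, 'opening': 0.9987470246805555}
side {'fov_y': 46.966277042618785, 'cx': 312.2397985942667, 'cy': 241.61791104944206, 'dist_coeffs': array([-0.11924995,  0.        ,  0.        ,  0.        ,  0.        ]), 'world_from_camera': array([[-0.99500254, -0.07983051,  0.05997523,  0.4585916 ],
       [-0.0987254 ,  0.69667676, -0.71055948,  0.82533228],
       [ 0.01494097, -0.71292957, -0.70107645,  0.95939945],
       [ 0.        ,  0.        ,  0.        ,  1.        ]])} 0.9959407552083334
top {'fov_y': 45.243787183237295, 'cx': 318.07911372846, 'cy': 231.85297477148288, 'dist_coeffs': array([-0.13485554,  0.        ,  0.        ,  0.        ,  0.        ]), 'world_from_camera': array([[ 0.0080723 , -0.98185674,  0.18945231,  0.28280527],
       [-0.99994929, -0.00678513,  0.00744179, -0.01996066],
       [-0.00602131, -0.18950277, -0.98186172,  1.47640033],
       [ 0.        ,  0.        ,  0.        ,  1.        ]])} 0.9959342447916667
```

View pics/top0.png

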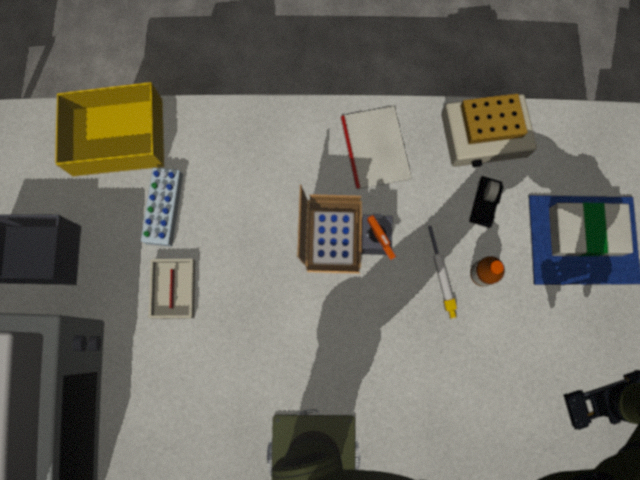

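View pics/side0.png

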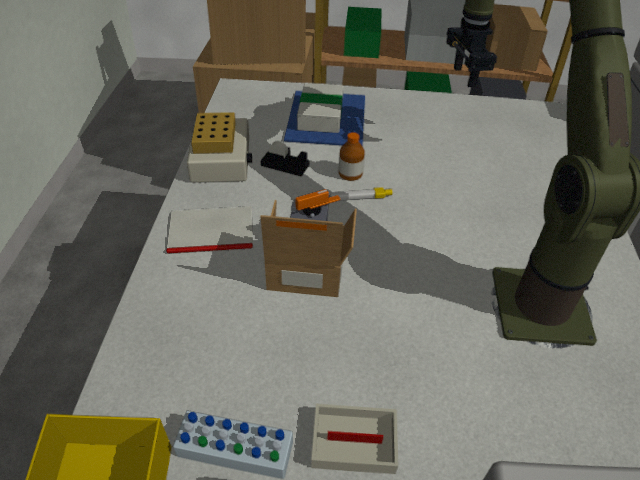

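Top view: the open carton is at about (300–362, 195–272), the latch block at (378, 233) with the orange bar from (370, 215) to (394, 258). The top flap stands at the left (300, 230). The pipette is at (442, 270), the bottle at (488, 270) and the dispenser at (486, 200). Side view: the top flap face with its stripe is at (305, 235), and the near flap leans out at (350, 235).

```bash
cat > h.py <<'E'
import numpy as np, cv2
from plant import sensors, eyes
def K(c):
    f=240/np.tan(np.radians(c["fov_y"]/2)); return np.array([[f,0,c["cx"]],[0,f,c["cy"]],[0,0,1.]])
def rays(n,uv):
    c=eyes.calibration(n); u=cv2.undistortPoints(np.float64(uv).reshape(-1,1,2),K(c),c["dist_coeffs"])[:,0]
    return np.c_[u,np.ones(len(u))],c["world_from_camera"]
def cloud(n,d):
    v,u=np.mgrid[:480,:640]; r,T=rays(n,np.c_[u.ravel(),v.ravel()])
    return (r*d.reshape(-1,1)@T[:3,:3].T+T[:3,3]).reshape(480,640,3)
def plane(n,uv,z):
    r,T=rays(n,uv); w=r@T[:3,:3].T; return T[:3,3]+w*((z-T[2,3])/w[:,2])[:,None]
def snap(n,tag,crop=None):
    p,d=eyes.snapshot(n); np.savez(f"pics/{n}{tag}.npz",p=p,d=d)
    im=p[...,::-1]
    if crop: 
        x,y,w,h=crop; im=cv2.resize(im[y:y+h,x:x+w],None,fx=4,fy=4,interpolation=cv2.INTER_CUBIC)
    cv2.imwrite(f"pics/{n}{tag}.png",im); return p,d,cloud(n,d)
E
python3 - <<'E'
from h import *
ims=[]
for n,(x,y) in (("top",(285,170)),("side",(250,175))):
    z=np.load(f"pics/{n}0.npz"); p,d=z["p"],z["d"]; P=cloud(n,d)
    ims.append(cv2.resize(p[y:y+130,x:x+130,::-1],None,fx=3,fy=3,interpolation=cv2.INTER_CUBIC))
    hsv=cv2.cvtColor(p,cv2.COLOR_RGB2HSV); H,S,V=cv2.split(hsv)
    roi=np.zeros_like(H,bool); roi[y:y+130,x:x+130]=1
    org=roi&(H<13)&(S>190)&(V>120)
    nn,lab,st,ce=cv2.connectedComponentsWithStats(org.astype(np.uint8))
    for i in range(1,nn):
        if st[i,4]>25:
            Q=P[lab==i]; r=cv2.minAreaRect(np.float32(Q[:,:2])); print(n,"orange",st[i],"med",np.median(Q,0).round(4),"z",np.percentile(Q[:,2],[5,50,95]).round(3),"rect",np.round(r[0],4),np.round(r[1],4),round(r[2],1))
    brown=roi&(P[...,2]>0.015)
    Q=P[brown]; print(n,"tall",Q.min(0).round(3),Q.max(0).round(3))
    for a in ((.085,.115),(.115,.13),(.13,.15),(.15,.17),(.17,.19),(.19,.21),(.21,.24)):
        m=(Q[:,2]>a[0])&(Q[:,2]<a[1]); print(a,m.sum(),np.percentile(Q[m],[2,50,98],axis=0).round(3).tolist() if m.sum()>3 else "")
cv2.imwrite("pics/crop0.png",np.hstack(ims))
E
```

```text
top orange [368 216  27  43 241] med [ 0.5394 -0.1536  0.1451] z [0.115 0.145 0.151] rect [ 0.5304 -0.1596] [0.1077 0.0161] 31.0
top tall [ 0.283 -0.248  0.015] [0.733 0.035 1.476]
(0.085, 0.115) 1330 [[0.465, -0.187, 0.089], [0.549, -0.121, 0.099], [0.628, 0.019, 0.114]]
(0.115, 0.13) 314 [[0.457, -0.188, 0.115], [0.505, -0.081, 0.121], [0.627, 0.021, 0.13]]
(0.13, 0.15) 467 [[0.45, -0.172, 0.131], [0.537, -0.095, 0.144], [0.626, 0.023, 0.15]]
(0.15, 0.17) 361 [[0.444, -0.164, 0.15], [0.549, -0.043, 0.156], [0.628, 0.025, 0.168]]
(0.17, 0.19) 71 [[0.471, 0.023, 0.171], [0.544, 0.025, 0.179], [0.626, 0.026, 0.19]]
(0.19, 0.21) 80 [[0.468, 0.025, 0.19], [0.546, 0.026, 0.199], [0.626, 0.03, 0.209]]
(0.21, 0.24) 224 [[0.47, 0.026, 0.211], [0.549, 0.03, 0.234], [0.628, 0.033, 0.239]]
side tall [ 0.379 -0.409  0.015] [0.706 0.825 0.959]
(0.085, 0.115) 1176 [[0.462, -0.169, 0.086], [0.538, 0.018, 0.1], [0.623, 0.027, 0.114]]
(0.115, 0.13) 668 [[0.456, -0.183, 0.115], [0.524, 0.024, 0.122], [0.622, 0.03, 0.13]]
(0.13, 0.15) 923 [[0.449, -0.164, 0.13], [0.536, 0.025, 0.141], [0.623, 0.031, 0.15]]
(0.15, 0.17) 711 [[0.442, -0.156, 0.15], [0.534, 0.029, 0.158], [0.625, 0.033, 0.169]]
(0.17, 0.19) 525 [[0.469, 0.027, 0.17], [0.548, 0.031, 0.18], [0.625, 0.034, 0.19]]
(0.19, 0.21) 528 [[0.47, 0.029, 0.19], [0.547, 0.033, 0.2], [0.625, 0.036, 0.21]]
(0.21, 0.24) 895 [[0.47, 0.031, 0.211], [0.546, 0.035, 0.226], [0.625, 0.038, 0.238]]
```

View pics/crop0.png

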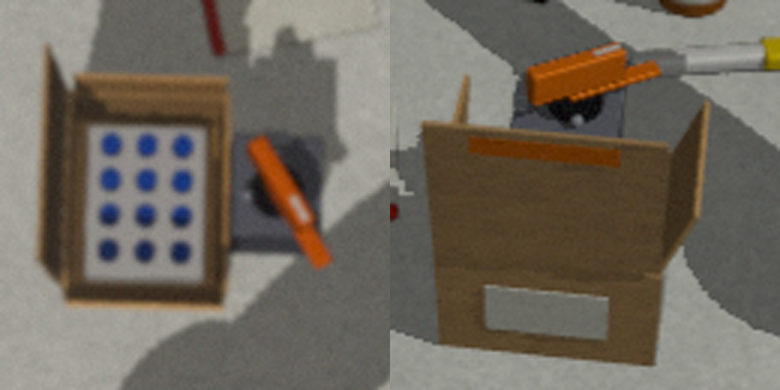

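The crops show the near flap leaning outward at right crop (685, 190). The far flap is close to upright at (460, 100). The tongue points towards the robot and away from the carton at left crop (320, 260). Next I'll fit the carton pose.

```bash
cat > pose.py <<'E'
from h import *
C={n:cloud(n,np.load(f"pics/{n}0.npz")["d"]) for n in ("top","side")}
p={n:np.load(f"pics/{n}0.npz")["p"] for n in C}
for n in C:
    P=C[n].reshape(-1,3); f=lambda m:P[m]
    x,y,z=P.T
    q=P[(x>.475)&(x<.62)&(y>0)&(y<.06)&(z>.125)&(z<.23)]
    A=np.c_[q[:,0],q[:,2],np.ones(len(q))]; s=np.linalg.lstsq(A,q[:,1],rcond=None)[0]
    print(n,"topflap y=%.4f x+%.3f z+%.4f"%tuple(s),len(q),"res",np.std(A@s-q[:,1]).round(4),"hinge y at x.547,z.105",(s@[.547,.105,1]).round(4))
    q=P[(x>.42)&(x<.48)&(y>-.12)&(y<.01)&(z>.11)&(z<.17)]
    A=np.c_[q[:,1],q[:,2],np.ones(len(q))]; s=np.linalg.lstsq(A,q[:,0],rcond=None)[0]
    print(n,"near x=%.3f y+%.3f z+%.4f"%tuple(s),len(q),"hinge x",(s@[-.047,.1,1]).round(4),"zmax",q[:,2].max().round(3),"y",np.percentile(q[:,1],[1,99]).round(3))
    q=P[(x>.57)&(x<.70)&(y>-.12)&(y<.012)&(z>.105)&(z<.17)]
    A=np.c_[q[:,1],q[:,2],np.ones(len(q))]; s=np.linalg.lstsq(A,q[:,0],rcond=None)[0]
    print(n,"far x=%.3f y+%.3f z+%.4f"%tuple(s),len(q),"hinge x",(s@[-.047,.1,1]).round(4),"zmax",q[:,2].max().round(3),"y",np.percentile(q[:,1],[1,99]).round(3),"x",np.percentile(q[:,0],[1,50,99]).round(3))
    hsv=cv2.cvtColor(p[n],cv2.COLOR_RGB2HSV).reshape(-1,3)
    m=(x>.44)&(x<.65)&(y<-.1)&(y>-.24)&(hsv[:,0]<15)&(hsv[:,1]>150)
    for nm,a,b in (("bar",.125,.155),("tongue",.108,.122)):
        q=P[m&(z>a)&(z<b)]; 
        if len(q)>10: r=cv2.minAreaRect(np.float32(q[:,:2])); print(n,nm,len(q),np.median(q,0).round(4),np.round(r[0],4),np.round(r[1],4),round(r[2],1))
# bystander tops
P=C["top"]
for nm,u,v in (("bottle",488,270),("disp",486,195),("pip",442,270),("notebook",380,150)): print(nm,P[v,u].round(3))
E
python3 pose.py
```

```text
top topflap y=-0.0212 x+0.078 z+0.0224 327 res 0.0003 hinge y at x.547,z.105 0.019
top near x=0.022 y+-0.420 z+0.5126 331 hinge x 0.4696 zmax 0.161 y [-0.105  0.008]
top far x=0.019 y+-0.032 z+0.6304 303 hinge x 0.6263 zmax 0.168 y [-0.109  0.01 ] x [0.622 0.625 0.628]
top bar 223 [ 0.5463 -0.1488  0.1469] [ 0.5445 -0.1509] [0.0779 0.0174] 31.1
top tongue 119 [ 0.5043 -0.1749  0.1164] [ 0.5313 -0.1646] [0.1041 0.0264] 30.4
side topflap y=-0.0188 x+0.079 z+0.0271 2418 res 0.0014 hinge y at x.547,z.105 0.0252
side near x=0.021 y+-0.413 z+0.5099 357 hinge x 0.4677 zmax 0.16 y [-0.104  0.009]
side far x=0.028 y+-0.005 z+0.6252 56 hinge x 0.6234 zmax 0.165 y [-0.111 -0.056] x [0.62  0.622 0.625]
side bar 316 [ 0.5461 -0.1431  0.1421] [ 0.5431 -0.1479] [0.0803 0.019 ] 29.3
side tongue 115 [ 0.5072 -0.1639  0.118 ] [ 0.5304 -0.1589] [0.1055 0.0344] 17.2
bottle [ 0.456 -0.422  0.104]
disp [ 0.283 -0.02   1.476]
pip [ 0.467 -0.327  0.017]
notebook [ 0.789 -0.172  0.013]
```

```bash
cat > mv.py <<'E'
import sys
from h import *
s=sensors.get_state(); q=s["eef_rot"]; p=s["tool_pos"]
a=2*np.arctan2(q[1],q[0])
print("t %.2f pos %s yaw %.1f F %s op %.2f q %s"%(s["clock"],p.round(4),np.degrees(a),s["contact_force"].round(1),s["opening"],s["q"].round(2)))
for t in sys.argv[1:]:
    v=[float(k) for k in t.split(",")]; d=np.array(v[:3])-p
    x=np.cos(a)*d[0]+np.sin(a)*d[1]; y=np.sin(a)*d[0]-np.cos(a)*d[1]
    w=(np.degrees(a)-v[3]+180)%360-180 if len(v)>3 else 0
    print("%.4f %.4f %.4f %.4f"%(x/.3,y/.3,-d[2]/.3,w/360), "mm",(np.linalg.norm(d)*1e3).round())
E
python3 mv.py 0.28,-0.35,0.24,50 0.40,-0.065,0.2,88.8
```

```text
t 0.10 pos [ 0.1652 -0.6022  0.238 ] yaw 15.3 F [ 0.2 -0.2 -0.2] op 1.00 q [ 1.34  0.69 -0.19  1.57  0.16  0.9  -0.22]
0.5916 -0.7094 -0.0067 -0.0963 mm 277.0
1.2287 -1.5197 0.1266 -0.2040 mm 588.0
```

Request:
send_rows --rows "0.59 -0.71 -0.007 -0.15; 0.59 -0.71 -0.007 -0.15; 0.59 -0.71 -0.007 -0.15; 0.59 -0.71 -0.007 -0.15; 0.59 -0.71 -0.007 -0.15; 0.59 -0.71 -0.007 -0.15; 0.59 -0.71 -0.007 -0.15; 0.59 -0.71 -0.007 -0.15; 0.59 -0.71 -0.007 -0.15" --jaw 1 --force 40

```text
clock: 0.85
tool_pos: [0.2804, -0.3488, 0.2409]
eef_rot: [0.821, 0.571, 0.0, -0.0]
contact_force: [1.0, -0.9, 0.1]
opening: 0.346
finger_force: 0.0
```

```bash
python3 mv.py 0.40,-0.065,0.22,88.8 0.40,-0.065,0.14,88.8
```

```text
t 0.85 pos [ 0.2804 -0.3488  0.2409] yaw 69.7 F [ 1.  -0.9  0.1] op 0.35 q [ 1.1   0.49 -0.47  2.07  0.35  0.66  0.05]
1.0257 0.0452 0.0696 -0.0531 mm 309.0
1.0257 0.0452 0.3363 -0.0531 mm 324.0
```

Request:
send_rows --rows "1 0.04 0.07 -0.053; 1 0.04 0.07 -0.053; 1 0.04 0.07 -0.053; 1 0.04 0.07 -0.053; 1 0.04 0.07 -0.053; 1 0.04 0.07 -0.053; 1 0.04 0.07 -0.053; 1 0.04 0.07 -0.053; 1 0.04 0.07 -0.053; 1 0.04 0.07 -0.053"

```text
clock: 1.68
tool_pos: [0.3964, -0.0752, 0.2195]
eef_rot: [0.717, 0.697, -0.001, -0.0]
contact_force: [-0.4, -0.3, 0.4]
opening: 0.001
finger_force: 0.0
```

```bash
python3 mv.py 0.40,-0.065,0.14,88.8 0.42,-0.065,0.142,88.8 0.44,-0.065,0.145,88.8  0.46,-0.065,0.145,88.8 0.475,-0.065,0.142 0.487,-0.065,0.134 0.494,-0.065,0.123 0.497,-0.065,0.112
```

```text
t 1.68 pos [ 0.3964 -0.0752  0.2195] yaw 88.3 F [-0.4 -0.3  0.4] op 0.00 q [ 0.4   0.48 -0.49  2.21  0.43  0.55 -0.44]
0.0342 0.0109 0.2651 -0.0013 mm 80.0
0.0362 0.0775 0.2584 -0.0013 mm 82.0
0.0382 0.1442 0.2484 -0.0013 mm 87.0
0.0401 0.2108 0.2484 -0.0013 mm 98.0
0.0416 0.2608 0.2584 0.0000 mm 111.0
0.0428 0.3008 0.2851 0.0000 mm 125.0
0.0434 0.3241 0.3217 0.0000 mm 138.0
0.0437 0.3341 0.3584 0.0000 mm 148.0
```

Request:
send_rows --rows "0.034 0.01 0.13 0; 0.034 0.01 0.265 0; 0.034 0.01 0.265 0; 0.035 0.045 0.26 0; 0.036 0.08 0.255 0; 0.037 0.11 0.25 0; 0.038 0.145 0.245 0; 0.039 0.18 0.245 0; 0.04 0.21 0.247 0; 0.04 0.21 0.247 0"

```text
clock: 2.52
tool_pos: [0.4614, -0.066, 0.1471]
eef_rot: [0.718, 0.696, 0.001, 0.001]
contact_force: [-0.5, 0.4, -1.3]
opening: 0.006
finger_force: 0.0
```

```bash
python3 mv.py 0.475,-0.065,0.141 0.485,-0.065,0.134 0.492,-0.065,0.123 0.495,-0.065,0.112 0.495,-0.065,0.104; python3 -c "
from h import *
snap('side','1',(220,150,150,150))"
```

```text
t 2.52 pos [ 0.4614 -0.066   0.1471] yaw 88.2 F [-0.5  0.4 -1.3] op 0.01 q [ 0.28  0.67 -0.38  2.12  0.56  0.45 -0.56]
0.0047 0.0451 0.0205 0.0000 mm 15.0
0.0057 0.0784 0.0438 0.0000 mm 27.0
0.0065 0.1017 0.0805 0.0000 mm 39.0
0.0068 0.1117 0.1172 0.0000 mm 49.0
0.0068 0.1117 0.1438 0.0000 mm 55.0
```

View pics/side1.png

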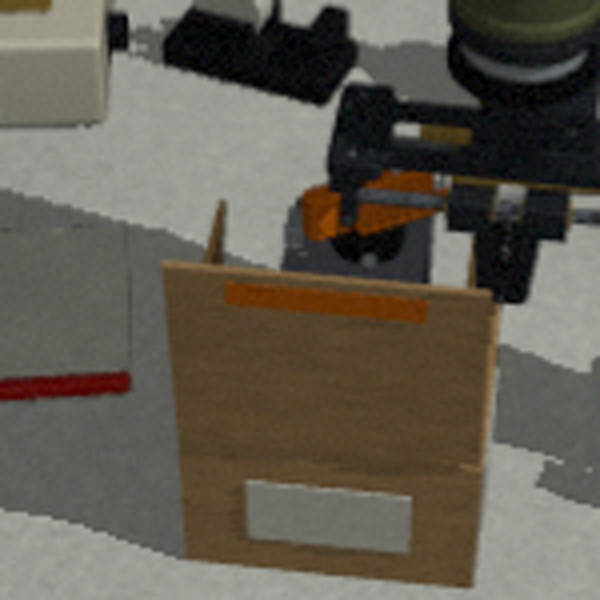

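The near flap, at about (480, 280) in the crop, is now past upright with the closed fingers behind it. The body clears the top flap, so I'll keep folding.

Request:
send_rows --rows "0.004 0.025 0.01 0; 0.005 0.045 0.02 0; 0.005 0.063 0.032 0; 0.006 0.078 0.044 0; 0.006 0.092 0.062 0; 0.0065 0.102 0.08 0; 0.007 0.108 0.1 0; 0.007 0.11 0.117 0; 0.007 0.11 0.127 0; 0.007 0.11 0.132 0"

```text
clock: 3.4
tool_pos: [0.4939, -0.0619, 0.1057]
eef_rot: [0.717, 0.698, 0.001, 0.0]
contact_force: [3.1, 0.6, 3.6]
opening: 0.007
finger_force: 1.8
```

```bash
python3 mv.py 0.495,-0.065,0.104 0.495,-0.065,0.102
```

```text
t 3.40 pos [ 0.4939 -0.0619  0.1057] yaw 88.5 F [3.1 0.6 3.6] op 0.01 q [ 0.24  0.77 -0.33  2.05  0.59  0.41 -0.59]
-0.0103 0.0040 0.0057 0.0000 mm 4.0
-0.0103 0.0040 0.0123 0.0000 mm 5.0
```

Request:
send_rows --rows "0 0 0.004 0; 0 0 0.008 0; 0 0 0.011 0; 0 0 0.011 0; 0 0 0.011 0"

```text
clock: 3.82
tool_pos: [0.4939, -0.0619, 0.1043]
eef_rot: [0.717, 0.698, 0.001, 0.001]
contact_force: [0.4, 1.5, 17.0]
opening: 0.008
finger_force: 8.2
```

Request:
send_rows --rows "0 0 -0.1 0; 0 0 -0.22 0; 0 0.05 -0.32 0; 0 0.19 -0.34 0; 0 0.33 -0.34 0; 0 0.47 -0.34 0; 0 0.59 -0.34 0; 0 0.59 -0.34 0; 0 0.59 -0.34 0; 0 0.59 -0.34 0"

```text
clock: 4.65
tool_pos: [0.6676, -0.0672, 0.2034]
eef_rot: [0.716, 0.698, -0.002, -0.002]
contact_force: [0.7, 0.2, -0.1]
opening: 0.004
finger_force: 0.0
```

```bash
python3 -c "
from h import *
p,d,P=snap('top','2',(270,160,150,150))
P=P.reshape(-1,3);x,y,z=P.T
q=P[(x>.45)&(x<.54)&(y>-.1)&(y<.0)&(z>.09)&(z<.15)]
for a in np.arange(.465,.54,.01):
  k=q[abs(q[:,0]-a)<.005]; print(round(a,3),len(k),np.median(k[:,2]).round(3) if len(k) else '')
"; python3 mv.py  0.668,-0.065,0.145 0.645,-0.065,0.145 0.625,-0.065,0.147 0.61,-0.065,0.14 0.603,-0.065,0.13 0.599,-0.065,0.118 0.598,-0.065,0.108
```

```text
0.465 103 0.099
0.475 173 0.106
0.485 177 0.108
0.495 186 0.111
0.505 180 0.114
0.515 176 0.117
0.525 130 0.119
0.535 0 
t 4.70 pos [ 0.6675 -0.0674  0.2039] yaw 88.5 F [-0.1  0.4 -0.3] op 0.00 q [ 0.28  0.83 -0.49  1.43  0.42  0.99 -0.34]
0.0079 0.0014 0.1962 0.0000 mm 59.0
0.0059 -0.0752 0.1962 0.0000 mm 63.0
0.0041 -0.1419 0.1896 0.0000 mm 71.0
0.0028 -0.1919 0.2129 0.0000 mm 86.0
0.0022 -0.2152 0.2462 0.0000 mm 98.0
0.0018 -0.2285 0.2862 0.0000 mm 110.0
0.0017 -0.2319 0.3196 0.0000 mm 118.0
```

View pics/top2.png

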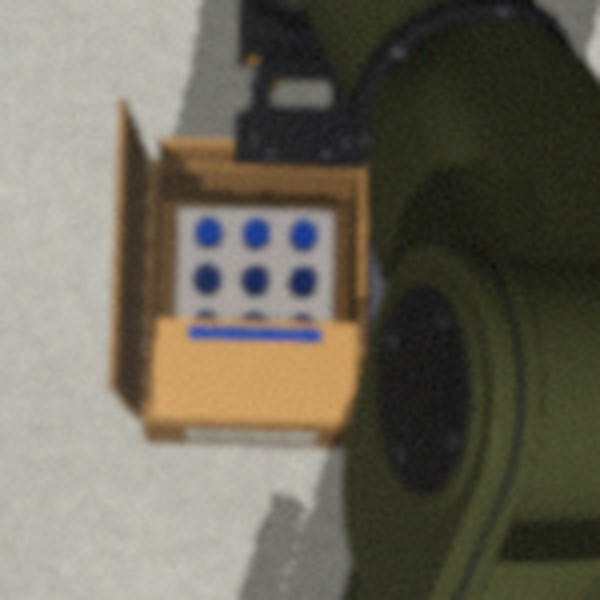

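The near flap is folded and rests at about 0.3 rad, crop (255, 370). The far flap is still up under the gripper, crop (200, 145).

Request:
send_rows --rows "0.005 0 0.1 0; 0.008 0 0.195 0; 0.008 0 0.195 0; 0.007 -0.04 0.195 0; 0.006 -0.075 0.195 0; 0.005 -0.11 0.192 0; 0.004 -0.142 0.19 0; 0.004 -0.17 0.2 0; 0.003 -0.192 0.213 0; 0.003 -0.192 0.213 0"

```text
clock: 5.53
tool_pos: [0.6108, -0.0651, 0.1418]
eef_rot: [0.717, 0.697, -0.001, -0.0]
contact_force: [-0.2, -1.0, 1.7]
opening: 0.005
finger_force: 0.0
```

```bash
python3 mv.py 0.603,-0.065,0.13 0.599,-0.065,0.118 0.598,-0.065,0.108
```

```text
t 5.53 pos [ 0.6108 -0.0651  0.1418] yaw 88.5 F [-0.2 -1.   1.7] op 0.01 q [ 0.28  0.83 -0.45  1.68  0.49  0.75 -0.43]
-0.0004 -0.0258 0.0393 0.0000 mm 14.0
-0.0007 -0.0392 0.0793 0.0000 mm 27.0
-0.0008 -0.0425 0.1126 0.0000 mm 36.0
```

Request:
send_rows --rows "0 -0.014 0.02 0; 0 -0.026 0.039 0; 0 -0.033 0.06 0; 0 -0.039 0.08 0; 0 -0.042 0.1 0; 0 -0.0425 0.112 0; 0 -0.0425 0.119 0; 0 -0.0425 0.124 0; 0 -0.0425 0.124 0"

```text
clock: 6.28
tool_pos: [0.5975, -0.0647, 0.1043]
eef_rot: [0.717, 0.697, -0.002, -0.001]
contact_force: [-7.9, -0.1, 16.0]
opening: 0.006
finger_force: 8.0
```

Request:
send_rows --rows "0 0 -0.13 0; 0 0 -0.26 0; 0 0 -0.39 0; 0 -0.04 -0.52 0; 0 -0.1 -0.65 0; 0.12 -0.14 -0.66 0; 0.26 -0.18 -0.66 0; 0.4 -0.18 -0.66 0; 0.53 -0.18 -0.66 0; 0.53 -0.18 -0.66 0"

```text
clock: 7.12
tool_pos: [0.5492, 0.1075, 0.3024]
eef_rot: [0.712, 0.702, 0.004, -0.003]
contact_force: [0.1, 1.5, 1.3]
opening: 0.008
finger_force: 0.0
```

```bash
python3 -c "
from h import *
p,d,P=snap('side','3',(220,150,150,150))
P=P.reshape(-1,3);x,y,z=P.T
q=P[(x>.475)&(x<.62)&(y>0)&(y<.06)&(z>.125)&(z<.25)]; print(q[:,2].max(),np.median(q[q[:,2]>.22],0))
"; python3 mv.py 0.547,0.09,0.21 0.547,0.04,0.205 0.547,0.02,0.203 0.547,0.006,0.2015
```

```text
0.24145508928425896 [0.53632823 0.03503736 0.22983069]
t 7.17 pos [0.5497 0.1023 0.3018] yaw 89.0 F [ 0.1 -1.  -0.4] op 0.01 q [ 0.07  0.57 -0.56  1.68  0.34  1.   -0.62]
-0.0411 -0.0082 0.3059 0.0000 mm 93.0
-0.2077 -0.0052 0.3226 0.0000 mm 115.0
-0.2744 -0.0041 0.3292 0.0000 mm 129.0
-0.3211 -0.0032 0.3342 0.0000 mm 139.0
```

View pics/side3.png

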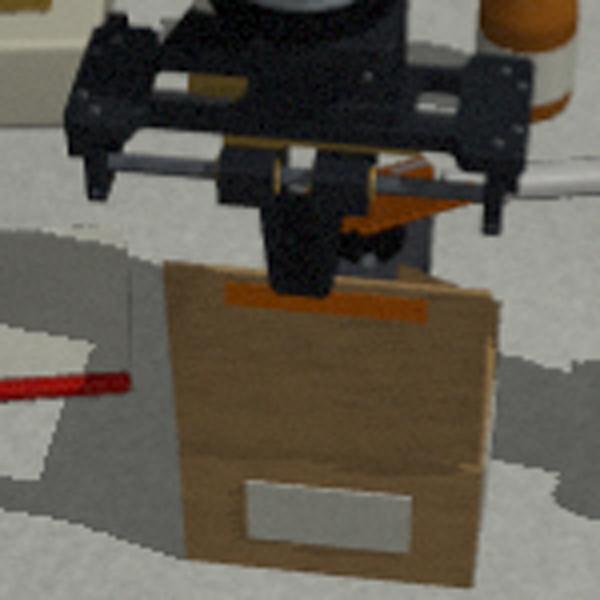

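The fingers are outside the top flap at crop (300, 260), and both end flaps are folded below the rim. I'll descend and push.

Request:
send_rows --rows "-0.03 -0.008 0.12 0; -0.04 -0.008 0.25 0; -0.05 -0.008 0.31 0; -0.1 -0.007 0.32 0; -0.15 -0.006 0.322 0; -0.2 -0.005 0.323 0; -0.235 -0.005 0.325 0; -0.275 -0.004 0.33 0; -0.32 -0.003 0.335 0; -0.32 -0.003 0.335 0"

```text
clock: 8.0
tool_pos: [0.5466, -0.002, 0.2006]
eef_rot: [0.718, 0.696, 0.0, -0.0]
contact_force: [-0.8, 2.1, 0.1]
opening: 0.002
finger_force: 0.9
```

```bash
python3 mv.py 0.547,-0.021,0.19 0.547,-0.034,0.18 0.547,-0.0445,0.171 0.547,-0.058,0.150 0.547,-.064,0.138 0.547,-.067,0.127 0.547,-.069,0.115
```

```text
t 8.00 pos [ 0.5466 -0.002   0.2006] yaw 88.3 F [-0.8  2.1  0.1] op 0.00 q [ 0.22  0.67 -0.5   1.83  0.45  0.75 -0.56]
-0.0632 0.0032 0.0352 0.0000 mm 22.0
-0.1065 0.0045 0.0685 0.0000 mm 38.0
-0.1415 0.0056 0.0985 0.0000 mm 52.0
-0.1865 0.0069 0.1685 0.0000 mm 75.0
-0.2065 0.0075 0.2085 0.0000 mm 88.0
-0.2165 0.0078 0.2452 0.0000 mm 98.0
-0.2232 0.0080 0.2852 0.0000 mm 109.0
```

Request:
send_rows --rows "-0.032 0.002 0.018 0; -0.063 0.003 0.035 0; -0.106 0.004 0.068 0; -0.142 0.005 0.098 0; -0.165 0.006 0.133 0; -0.187 0.007 0.168 0; -0.206 0.0075 0.208 0; -0.216 0.008 0.245 0; -0.22 0.008 0.265 0; -0.22 0.008 0.265 0"

```text
clock: 8.83
tool_pos: [0.5459, -0.0674, 0.1198]
eef_rot: [0.717, 0.697, -0.002, -0.001]
contact_force: [-0.5, 0.0, 0.0]
opening: 0.004
finger_force: 0.0
```

```bash
python3 mv.py 0.547,-.069,0.115 0.547,-.069,0.11 0.547,-.069,0.107
```

```text
t 8.83 pos [ 0.5459 -0.0674  0.1198] yaw 88.4 F [-0.5  0.   0. ] op 0.00 q [ 0.29  0.79 -0.42  1.88  0.56  0.59 -0.53]
-0.0052 0.0039 0.0161 0.0000 mm 5.0
-0.0052 0.0039 0.0327 0.0000 mm 10.0
-0.0052 0.0039 0.0427 0.0000 mm 13.0
```

Request:
send_rows --rows "-0.004 0.004 0.01 0; -0.005 0.004 0.02 0; -0.005 0.004 0.03 0; -0.005 0.004 0.036 0; -0.005 0.004 0.04 0; -0.005 0.004 0.04 0"

```text
clock: 9.33
tool_pos: [0.5483, -0.0678, 0.1096]
eef_rot: [0.717, 0.697, -0.0, 0.0]
contact_force: [0.7, 0.4, -1.1]
opening: 0.001
finger_force: 0.0
```

```bash
python3 -c "
from h import *
p,d,P=snap('side','4',(220,150,150,150))
P=P.reshape(-1,3);x,y,z=P.T
for b in np.arange(-.1,.03,.015):
  k=P[(x>.58)&(x<.62)&(abs(y-b)<.007)&(z>.06)&(z<.16)]; print(b.round(3),len(k),np.median(k[:,2]).round(4) if len(k) else '')
"
```

```text
-0.1 71 0.1088
-0.085 71 0.1089
-0.07 77 0.1093
-0.055 80 0.1095
-0.04 76 0.1088
-0.025 79 0.1092
-0.01 94 0.1089
0.005 87 0.1094
0.02 320 0.0865
```

View pics/side4.png

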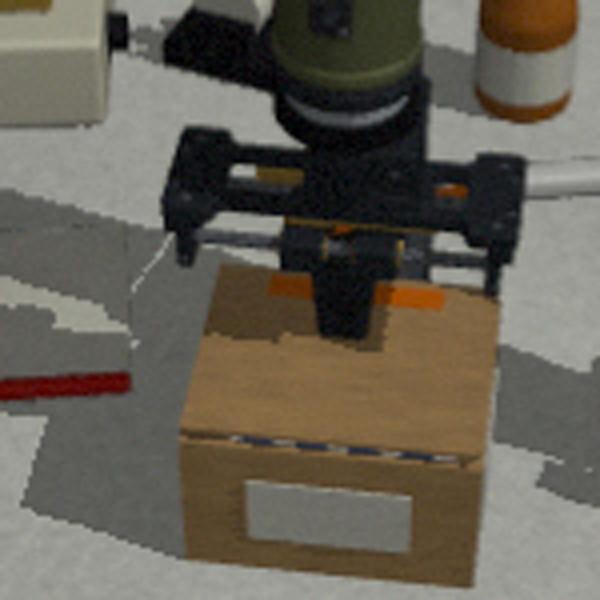

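The top flap lies level at 0.109 m all over, with the stripe at crop (355, 292) and the finger at (340, 320). I'll press slightly, lift, and check that it stays.

Request:
send_rows --rows "0 0 0.005 0; 0 0 0.01 0; 0 0 0.01 0; 0 0 0.01 0"

```text
clock: 9.72
tool_pos: [0.5492, -0.0673, 0.1092]
eef_rot: [0.717, 0.697, 0.001, 0.001]
contact_force: [-5.3, -0.9, 22.4]
opening: 0.001
finger_force: 10.7
```

```bash
python3 mv.py 0.545,-0.150,0.21,211
```

```text
t 9.72 pos [ 0.5492 -0.0673  0.1092] yaw 88.4 F [-5.3 -0.9 22.4] op 0.00 q [ 0.28  0.81 -0.41  1.89  0.58  0.56 -0.54]
-0.2758 -0.0065 -0.3361 -0.3404 mm 130.0
```

Request:
send_rows --rows "0 0 -0.13 0; 0 0 -0.25 0; -0.09 0 -0.34 -0.02; -0.18 0 -0.34 -0.04; -0.275 -0.006 -0.34 -0.06; -0.275 -0.006 -0.34 -0.08; -0.275 -0.006 -0.34 -0.1; -0.275 -0.006 -0.34 -0.12; -0.275 -0.006 -0.34 -0.14; -0.275 -0.006 -0.34 -0.16" --jaw 0.1

```text
clock: 10.55
tool_pos: [0.5448, -0.15, 0.2088]
eef_rot: [0.292, 0.956, 0.0, 0.001]
contact_force: [-0.5, 0.4, -0.7]
opening: 0.449
finger_force: 0.0
```

```bash
python3 mv.py 0.545,-0.150,0.21,211
```

```text
t 10.55 pos [ 0.5448 -0.15    0.2088] yaw 146.1 F [-0.5  0.4 -0.7] op 0.45 q [ 0.65  0.76 -0.81  1.76  0.68  0.92  0.52]
-0.0004 0.0004 -0.0039 -0.1804 mm 1.0
```

Request:
send_rows --rows "0 0 0 -0.02; 0 0 0 -0.04; 0 0 0 -0.06; 0 0 0 -0.08; 0 0 0 -0.1; 0 0 0 -0.12; 0 0 0 -0.14; 0 0 0 -0.16; 0 0 0 -0.18; 0 0 0 -0.18"

```text
clock: 11.38
tool_pos: [0.5447, -0.15, 0.2085]
eef_rot: [-0.265, 0.964, 0.0, 0.0]
contact_force: [0.0, -0.8, -0.7]
opening: 0.449
finger_force: 0.0
```

```bash
python3 -c "
from h import *
p,d,P=snap('side','5',(240,140,150,150))
hsv=cv2.cvtColor(p,cv2.COLOR_RGB2HSV).reshape(-1,3)
P=P.reshape(-1,3);x,y,z=P.T
for b in np.arange(-.1,.03,.02):
  k=P[(x>.48)&(x<.62)&(abs(y-b)<.007)&(z>.06)&(z<.16)]; print(b.round(3),len(k),np.median(k[:,2]).round(4) if len(k) else '')
q=P[(x>.44)&(x<.65)&(y<-.115)&(y>-.24)&(hsv[:,0]<15)&(hsv[:,1]>150)&(z>.125)&(z<.155)]
r=cv2.minAreaRect(np.float32(q[:,:2])); print(len(q),r)
"; python3 mv.py 0.545,-0.150,0.124,211
```

```text
-0.1 254 0.1093
-0.08 261 0.1089
-0.06 270 0.1087
-0.04 290 0.1089
-0.02 310 0.1089
0.0 309 0.109
0.02 1151 0.0878
314 ((0.5432121753692627, -0.14809037744998932), (0.08217055350542068, 0.0205015130341053), 28.364696502685547)
t 11.43 pos [ 0.5446 -0.1499  0.2085] yaw 210.4 F [ 0.  -0.1 -0.3] op 0.45 q [ 0.77  0.86 -1.09  1.76  0.87  1.09  1.47]
-0.0010 -0.0008 0.2817 -0.0016 mm 84.0
```

View pics/side5.png

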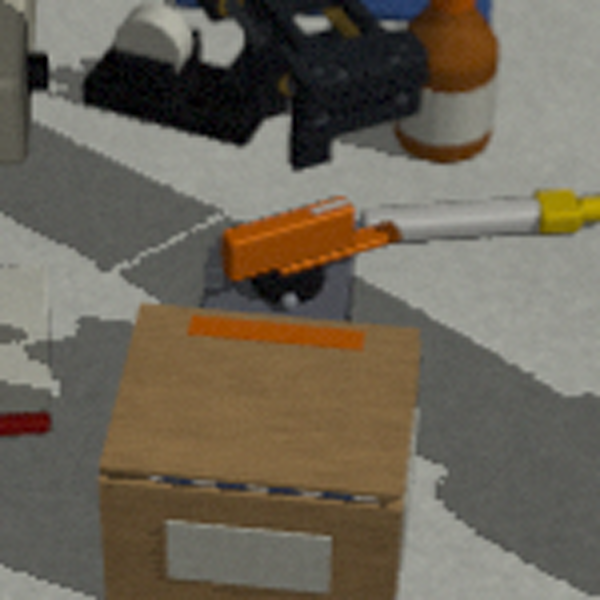

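The top flap stays shut at 0.109 m. The bar runs from crop (230, 255) to (350, 215) with its tongue at (390, 235), and the open gripper is above it.

Request:
send_rows --rows "0 0 0.08 0; 0 0 0.16 0; 0 0 0.22 0; 0 0 0.255 0; 0 0 0.28 0; 0 0 0.28 0; 0 0 0.28 0"

```text
clock: 12.02
tool_pos: [0.5448, -0.1498, 0.1252]
eef_rot: [-0.263, 0.965, -0.0, 0.0]
contact_force: [0.5, -0.6, 0.4]
opening: 0.448
finger_force: 0.0
```

Request:
send_rows --rows "0 0 0 0; 0 0 0 0; 0 0 0 0; 0 0 0 0; 0 0 0 0; 0 0 0 0; 0 0 0 0; 0 0 0 0" --jaw 1 --force 40

```text
clock: 12.68
tool_pos: [0.5449, -0.1505, 0.1253]
eef_rot: [-0.263, 0.965, -0.001, 0.001]
contact_force: [0.1, -1.5, 5.3]
opening: 0.178
finger_force: 40.0
```

Request:
send_rows --rows "0 0 0 0.015; 0 0 0 0.03; 0 0 0 0.045; 0 0 0 0.06; 0 0 0 0.075; 0 0 0 0.09; 0 0 0 0.105; 0 0 0 0.12; 0 0 0 0.135; 0 0 0 0.15"

```text
clock: 13.52
tool_pos: [0.5449, -0.1515, 0.1253]
eef_rot: [0.206, 0.978, -0.001, 0.001]
contact_force: [0.1, -4.0, 5.2]
opening: 0.181
finger_force: 40.0
```

Request:
send_rows --rows "0 0 0 0.015; 0 0 0 0.03; 0 0 0 0.045; 0 0 0 0.06; 0 0 0 0.075; 0 0 0 0.09; 0 0 0 0.105; 0 0 0 0.12; 0 0 0 0.135; 0 0 0 0.15"

```text
clock: 14.35
tool_pos: [0.5441, -0.1523, 0.1253]
eef_rot: [0.628, 0.778, -0.001, 0.001]
contact_force: [0.8, -4.8, 5.3]
opening: 0.176
finger_force: 40.0
```

```bash
python3 mv.py 0.545,-0.150,0.125,87.5
```

```text
t 14.35 pos [ 0.5441 -0.1523  0.1253] yaw 102.2 F [ 0.8 -4.8  5.3] op 0.18 q [ 0.51  0.82 -0.56  1.84  0.68  0.68 -0.24]
0.0068 0.0045 0.0011 0.0407 mm 2.0
```

Request:
send_rows --rows "0 0 0 0.014; 0 0 0 0.028; 0 0 0 0.042; 0 0 0 0.042; 0 0 0 0.042; 0 0 0 0.042"

```text
clock: 14.85
tool_pos: [0.5438, -0.1523, 0.1253]
eef_rot: [0.724, 0.69, -0.001, 0.001]
contact_force: [-1.6, -4.2, 7.4]
opening: 0.179
finger_force: 40.0
```

Request:
send_rows --rows "0 0 0 0; 0 0 0 0; 0 0 0 0; 0 0 0 0; 0 0 0 0" --jaw 0.1

```text
clock: 15.27
tool_pos: [0.5442, -0.1496, 0.1245]
eef_rot: [0.723, 0.691, 0.0, -0.0]
contact_force: [0.6, -0.1, -0.6]
opening: 0.446
finger_force: 0.0
```

Request:
send_rows --rows "0 0 -0.06 0; 0 0 -0.15 0; 0 0 -0.28 0; 0 0 -0.4 0; 0 0 -0.53 0; -0.13 0 -0.55 0; -0.26 0 -0.55 0; -0.4 0 -0.55 0; -0.5 0 -0.55 0; -0.5 0 -0.55 0"

```text
clock: 16.1
tool_pos: [0.535, -0.3093, 0.2885]
eef_rot: [0.727, 0.686, -0.003, 0.001]
contact_force: [-0.1, -0.5, -0.4]
opening: 0.45
finger_force: 0.0
```

```bash
python3 -c "
from h import *
print(sensors.get_state()['tool_pos'])
for n in ('side','top'):
  p,d,P=snap(n,'6',(240,140,150,150))
  hsv=cv2.cvtColor(p,cv2.COLOR_RGB2HSV).reshape(-1,3)
  P=P.reshape(-1,3);x,y,z=P.T
  for b in np.arange(-.1,.01,.03):
    k=P[(x>.48)&(x<.62)&(abs(y-b)<.007)&(z>.06)&(z<.16)]; print(b.round(3),len(k),np.median(k[:,2]).round(4) if len(k) else '')
  m=(x>.44)&(x<.65)&(y<-.05)&(y>-.24)&(hsv[:,0]<15)&(hsv[:,1]>150)
  for a,b in ((.125,.155),(.112,.124)):
    q=P[m&(z>a)&(z<b)]
    if len(q)>5: print(n,len(q),cv2.minAreaRect(np.float32(q[:,:2])),q[:,1].max())
a,b=[cv2.imread(f'pics/{n}6.png') for n in ('side','top')]
cv2.imwrite('pics/both6.png',cv2.resize(np.hstack([a,b]),(800,400)))
"
```

```text
[ 0.53498663 -0.30934587  0.28853018]
-0.1 258 0.1098
-0.07 272 0.109
-0.04 282 0.109
-0.01 317 0.1087
side 181 ((0.5441927313804626, -0.14584340155124664), (0.07871497422456741, 0.01665915548801422), 87.53453826904297) -0.1065183821242297
side 97 ((0.537467896938324, -0.11252708733081818), (0.07705844938755035, 0.08995978534221649), 72.92615509033203) -0.0758552737952235
-0.1 340 0.1086
-0.07 289 0.1085
-0.04 340 0.1081
-0.01 331 0.1083
top 240 ((0.5460690259933472, -0.14036890864372253), (0.0984545648097992, 0.017160018905997276), 86.03577423095703) -0.09066623245274025
top 142 ((0.5540629029273987, -0.10698476433753967), (0.08761642873287201, 0.08994290977716446), 28.73381996154785) -0.07931577384521425
```

View pics/both6.png

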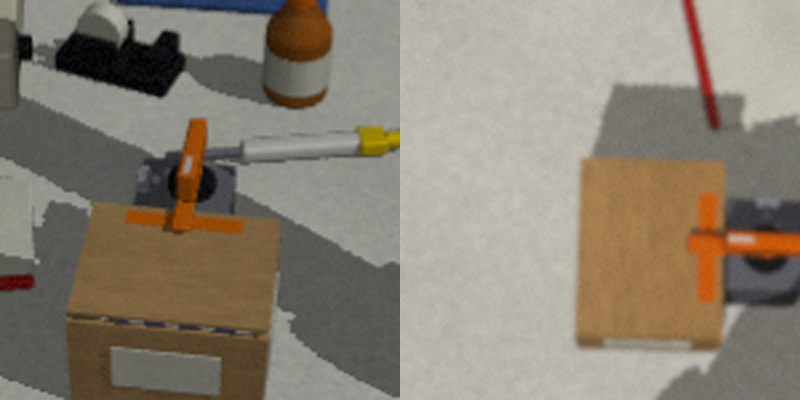

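The tongue lies square across the shut flap at about 87.5° (side crop (185, 220), top crop (700, 243)). The flap is level at 0.109 m, the bystanders look undisturbed, and the arm is clear. I'm handing the job in.

```bash
python3 -c "
from plant import finish_job
print(finish_job())"
```

```text
the job is handed in; nothing more can be done
None
```

The carton is closed and handed in at about 16 s of the 64 s: end flaps folded first, top flap shut level over them, then the latch turned until its tongue lay square across it. The highest press reading between moves was about 22 N.

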